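# Turn a reversed tube carrier in the loading rack

## Robot

A 6-joint arm with a two-finger parallel gripper is mounted at the origin on a cart in front of the work surface, level with it; the furniture and walls round the work are solid. World frame = base frame: x ahead of the robot, y to its left, z up, the work surface at z = 0. Lengths are in m, angles in rad, forces in N, time in s.
With the tool pointing down it reaches from about 0.225 to 0.875 m from the base axis. Payload 3.4 kg.
Tool frame: the origin (TCP) lies on the centre line of the jaws, within the pads' length; the fingertips stand 19 mm ahead of it and the grasp point (between the pads) is the TCP; x points along the fingers, y is the direction in which the jaws open and shut, and the axes are right-handed (so a half turn about x gives the same grasp; the last joint's range is limited). The gripper opens to 85 mm and grips with 20 to 120 N. Pads are 22 mm wide; open, the fingers measure 114 mm over their backs; the gripper's body (76 mm by 85 mm) begins 54 mm behind the grasp point. The pads swing forward as they close: fully open they stand 13 mm farther back than shut.
Start: joints at [1.108, 0.276, 1.505, -0, 1.361, -0.121], TCP at [0.193, 0.542, 0.25] pointing down, gripper open.
Joint ranges: [-2.89, 2.89], [-0.75, 2.08], [0.22, 2.7], [-1.18, 4.32], [0.11, 2.71], [-2.7, 2.7]. Speed limits (rad/s): [2.57, 2.57, 3.14, 3.14, 3.14, 3.14].

## Interface

Orientations are given as a 3x3 rotation matrix whose columns are the frame's x, y, z axes.
In Python, from bench import arm, imaging, close_job gives the robot as it stands.
- The arm moves only by the tool play_rows, never from a script. Its argument "targets" is text: rows parted by semicolons, each of 5 numbers parted by spaces: the shift along the tool's x, y, z in units of 10 cm (1.0 is 10 cm), then the turn about the tool's x in units of pi/2 rad (1.0 is pi/2 rad), then the gripper's target within -1 to 1 (fully open at 1, half-way at 0, shut at -1). A call has 1 to 10 rows; each row is the pose to reach, as a shift and turn from the pose measured when the call began, along the tool's axes at that moment; what a row does not reach only later rows make up. A row lasts 1/12 s, in which the tool goes at most 41.7 mm and 7.16 degrees, less where a joint would pass 70% of its speed; a pose out of reach is approached as far as the arm can. A call with a number of a shift or a turn outside -1 to 1 is refused whole. A call with a gripper value outside its range is refused whole. The fingers move at their own pace and stop on an object; the grip force is fixed at half the most. Time passes only in rows, so rows that repeat a pose let the fingers close. It gives the time, the measured TCP pose, the force and the opening at its end, in the units of the state.
- arm.state(): the state, without advancing time (a new reading comes with each control period).
- imaging.camera(name): name is "scene" or "top" or "wrist"; returns (picture, depth): 384x512x3 uint8, blue, green, red; 384x512 float32, m along the optical axis (not along the pixel's ray), 0 where there is no reading.
- imaging.camera_model(name): a dict with "K" (3x3 intrinsics, pixels), "R" (3x3) and "t" (3): a world point X has camera coordinates R X + t; the wrist camera has in their place "hand_eye" (4x4, takes a point from camera to tool coordinates, whose origin is the TCP and whose axes are the tool frame's). Camera axes: x right, y down, z forward; pixel columns grow to the right and rows downward; lengths in m; the calibration is good to about 2 mm. The wrist camera is an equidistant fisheye: a pixel r from the principal point sees the ray r / f radians off the axis. A picture is of the moment at which its call begins: read the wrist's pose just before it. camera_model takes no time and is no camera call.
- close_job(): hands the job in, once; it reports no verdict.
Trained networks look in the newest picture that a camera, given by its name, has taken for a name from the list of things; names that differ only in an ending like _2 or _b are one class to them, and where a whole thing is asked for, a point or a joint stands for the part that bears it (a point fixed in the world has none). Each returns a list of dicts, best first, with "score" (0 to 1); they miss things now and then, are a little off and sometimes report something else, mostly with a low value. They report only what shows in the picture. A call takes as long as a camera call.
- imaging.recognise(camera, thing): "location" ([x, y, z] in m, in the coordinates of the camera as it stood for that picture, good to about 4 mm: the middle of the surface that is visible of it).
The state is a dict: "t": time; "joint_positions": joint angles; "dq": joint speeds; "joint_efforts": joint torques, N m; "tcp_pos": TCP position; "ee_rot": TCP orientation; "force": force on the tool from outside, world axes, zero at the start; "torque": the same for the moment, N m; "gripper_width": finger opening in m.
Only numpy, scipy, OpenCV 4.12 (cv2) and the standard library are available. Lean on these libraries where they do the work, as an engineer would, in place of code of your own. Each camera call takes 0.05 s, during which the arm holds its last target.

## Task

One of the three tube carriers in the sloped loading rack stands the wrong way round: its end lug points down the slope, toward you. Draw it right out of its slot, turn it end for end, and put it back fully home in the same slot with its lug up the slope like the others; leave the other two carriers in their slots as they stand, and let go of it.

Things in the scene. Friction and masses are not known exactly. Their poses are not given: they have to be found in the camera images.
- carrier_odd: The carrier standing the wrong way round: a grey-brown tube carrier 18 mm thick, 106 mm long, 57 mm tall, with a black clip-on lug on the upper part of one end (reaching 30 mm beyond it, 17 mm wide, 38 to 56 mm above the underside). Origin: centre of its underside; x across its thickness, y along its length toward the lug, z from underside to top. About 0.09 kg.
- carrier_odd_centre (a point): Centre of that carrier, without the lug: on its middle line, 28.5 mm above its underside, half-way along its 106 mm length. The upper 35 mm of the body stands free of the slot and can be gripped across the 18 mm thickness.
- carrier_odd_lug (a point): Middle of that carrier's lug: 67 mm from the carrier's middle along its length, 47 mm above its underside.
- carrier_b_centre (a point): Centre of one of the two other carriers of the same make, which stand the right way round and stay where they are (28.5 mm above its underside).
- carrier_b_lug (a point): Middle of that other carrier's lug, 67 mm from its middle, at the uphill end.
- carrier_c_centre (a point): Centre of one of the two other carriers of the same make, which stand the right way round and stay where they are (28.5 mm above its underside).
- carrier_c_lug (a point): Middle of that other carrier's lug, 67 mm from its middle, at the uphill end.
- deck: Sloped deck (132 mm along the slope, 222 mm wide) of the fixed aluminium rack. It rises 25 degrees away from the robot. Origin: middle of its upper face, the floor of the slots, 50 mm above the table. x up the slope, y across it to the left, z square out of the deck, leaning 25 degrees toward the robot: carriers go in and out along z. Slots run along x at y = -75, 0 and +75 mm.
- slot_left (a point): Middle of the floor of the slot at y = +75 mm of the deck. Clear width 22 mm, clear length 113 mm, walls 22 mm high whose top 6 mm flare outward as a lead-in (outermost 20 mm from the slot's middle). Takes a carrier either way round; fully home it stands flat on the floor, its centre 28.5 mm above it along the deck's z.
- slot_mid (a point): Middle of the floor of the slot at y = 0 of the deck. Clear width 22 mm, clear length 113 mm, walls 22 mm high whose top 6 mm flare outward as a lead-in (outermost 20 mm from the slot's middle). Takes a carrier either way round; fully home it stands flat on the floor, its centre 28.5 mm above it along the deck's z.
- slot_right (a point): Middle of the floor of the slot at y = -75 mm of the deck. Clear width 22 mm, clear length 113 mm, walls 22 mm high whose top 6 mm flare outward as a lead-in (outermost 20 mm from the slot's middle). Takes a carrier either way round; fully home it stands flat on the floor, its centre 28.5 mm above it along the deck's z.

How it is judged:
On the way:
1. the reversed carrier is drawn right out of its slot (z of carrier_odd_centre in the frame of deck above 0.055 m), for 0.1 s.
At the end, for the whole second after the job is handed in: The once reversed carrier stands released and at rest in the free slot, lug up the slope: centre within 8 mm of the slot middle along it, 6 mm across, 24 to 33 mm above the slot floor, within 0.12 rad of square to the deck; centres and lugs of the other carriers within 12 mm of their start (x of carrier_odd_centre in the frame of deck between -0.008 and 0.008 m and z of carrier_odd_centre in the frame of deck between 0.024 and 0.033 m and x of carrier_odd_lug in the frame of deck between 0.055 and 0.08 m and (y of carrier_odd_centre in the frame of deck between -0.081 and -0.069 m or y of carrier_odd_centre in the frame of deck between -0.006 and 0.006 m or y of carrier_odd_centre in the frame of deck between 0.069 and 0.081 m) and angle between the z axis of carrier_odd and the z axis of deck, either way round below 0.12 rad and linear speed of carrier_odd below 0.01 m/s and distance of each of carrier_b_centre, carrier_b_lug, carrier_c_centre, carrier_c_lug from where it was at the start of the episode below 0.012 m); the robot touches nothing.
It fails at once if another carrier is pulled out or knocked over (moved more than 30 mm) (distance of any of carrier_b_centre, carrier_c_centre from where it was at the start of the episode above 0.03 m).
It also fails if it takes over 45 s, if anything falls off the work surface, if the arm or the gripper's body presses on something with over 40 N, if the wrist force passes 120 N, or if a joint passes its speed limit or range.

## Working session

There is one attempt and no reset: what is moved stays moved. The work goes in short steps, Python scripts to look and compute and a tool call to move; the robot and the scene stay as the last step left them, time stands still between calls to the robot, and variables do not carry over. Pictures are saved under pics/ and viewed, and the job is handed in when it is done.

Besides the shell and the picture viewer there is one more tool, called after "Call:" as name(argument=value, ...) on one line, values as JSON. play_rows: Moves the arm, as the interface text tells. Shifts and turns lie within -1 to 1; 1 stands for 10 cm of shift or pi/2 rad of turn. Its arguments: {"type":"object","properties":{"targets":{"type":"string"}},"required":["targets"]}

```bash
mkdir -p pics
cat > h.py <<'E'
import numpy as np, cv2
from bench import arm, imaging, close_job
def save(n,f):
    p,d=imaging.camera(n); cv2.imwrite('pics/'+f+'.png',p); return p,d
def w(n,loc):
    m=imaging.camera_model(n); return np.array(m['R']).T@(np.array(loc)-np.array(m['t']))
E
python3 - <<'E'
from h import *
np.set_printoptions(precision=4,suppress=True)
s=arm.state(); print(s['tcp_pos'],s['ee_rot'],s['gripper_width'],s['t'])
for n in ['scene','top']:
    save(n,n+'0')
    for th in ['carrier_odd','carrier_odd_centre','carrier_odd_lug','carrier_b_centre','carrier_b_lug','deck','slot_left','slot_mid','slot_right']:
        try: print(n,th,[(round(r['score'],2),w(n,r['location'])) for r in imaging.recognise(n,th)][:4])
        except Exception as e: print(n,th,e)
print(arm.state()['t'])
E
```

```text
[0.1925 0.5413 0.2494] [[-0.0009  0.3352  0.9421]
 [-0.0017  0.9421 -0.3352]
 [-1.     -0.0019 -0.0003]] 0.08549026280107602 0.0
scene carrier_odd [(0.84, array([0.5978, 0.1452, 0.0835]))]
scene carrier_odd_centre [(0.85, array([0.5996, 0.1457, 0.0817])), (0.27, array([0.5905, 0.0754, 0.0915]))]
scene carrier_odd_lug [(0.62, array([0.598 , 0.1469, 0.0811]))]
scene carrier_b_centre [(0.6, array([ 0.5712, -0.0001,  0.0886]))]
scene carrier_b_lug [(0.9, array([0.5724, 0.0075, 0.0905]))]
scene deck [(0.75, array([0.5994, 0.0026, 0.0635])), (0.23, array([0.5686, 0.0008, 0.0914]))]
scene slot_left [(0.91, array([0.5975, 0.0082, 0.06  ]))]
scene slot_mid [(0.62, array([0.595 , 0.0043, 0.0597]))]
scene slot_right [(0.68, array([0.6014, 0.0029, 0.0615])), (0.44, array([0.5692, 0.0083, 0.0885]))]
top carrier_odd [(0.98, array([0.5964, 0.1526, 0.091 ]))]
top carrier_odd_centre [(0.66, array([0.5937, 0.1544, 0.0931]))]
top carrier_odd_lug [(0.68, array([0.5964, 0.1516, 0.0933]))]
top carrier_b_centre [(0.66, array([0.5747, 0.0065, 0.096 ]))]
top carrier_b_lug [(0.85, array([0.5739, 0.0104, 0.1029]))]
top deck [(0.95, array([0.609 , 0.076 , 0.0581]))]
top slot_left [(0.92, array([0.6039, 0.07  , 0.0576]))]
top slot_mid []
top slot_right [(0.69, array([0.6067, 0.0723, 0.0576]))]
1.0
```

View pics/scene0.png

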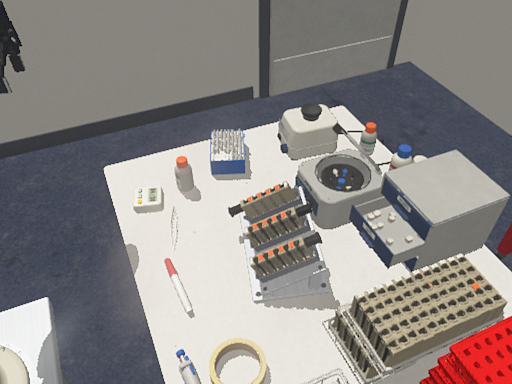

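View pics/top0.png

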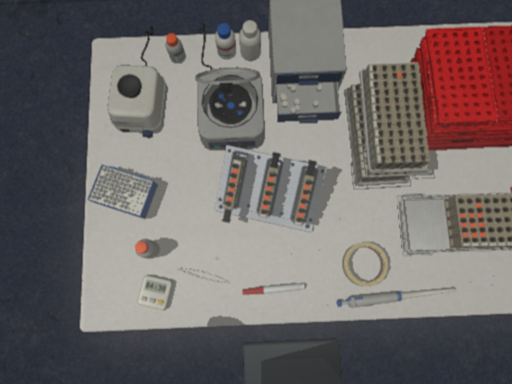

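Run:
```python
from h import *
np.set_printoptions(precision=3,suppress=True)
p,d=imaging.camera('top'); m=imaging.camera_model('top'); print(m)
K=np.array(m['K']);R=np.array(m['R']);t=np.array(m['t'])
v,u=np.mgrid[:384,:512]
C=np.stack([(u-K[0,2])/K[0,0]*d,(v-K[1,2])/K[1,1]*d,d],-1)
X=(C-t)@R
np.save('topX.npy',X); np.save('topp.npy',p)
cv2.imwrite('pics/topz.png',cv2.resize(p[60:250,180:345],None,fx=3.5,fy=3.1,interpolation=cv2.INTER_CUBIC)[:600])
z=X[...,2]
print((X[140:240:4,210:330:5,2]*1000).astype(int))
p,d=imaging.camera('scene'); m=imaging.camera_model('scene');K=np.array(m['K']);R=np.array(m['R']);t=np.array(m['t'])
C=np.stack([(u-K[0,2])/K[0,0]*d,(v-K[1,2])/K[1,1]*d,d],-1)
np.save('scX.npy',(C-t)@R);np.save('scp.npy',p); print(m)
cv2.imwrite('pics/scz.png',cv2.resize(p[120:310,210:400],None,fx=3.1,fy=3.1,interpolation=cv2.INTER_CUBIC))
```

```text
{'K': array([[424.706,   0.   , 257.679],
       [  0.   , 424.706, 186.052],
       [  0.   ,   0.   ,   1.   ]]), 'R': array([[-0.042, -0.999, -0.004],
       [-0.977,  0.042, -0.208],
       [ 0.208, -0.005, -0.978]]), 't': array([0.128, 0.597, 0.855])}
[[ 85  80  80  82  83  84  74  72  73  67  51   1  -1  -1  -1   0   1   0
    1   1   0   0   3   0]
 [ 64  64  61  59  59  59  66  61  56  52  28   2   0   0   0   1   0   0
    1   3   1   4   0   5]
 [ 39  46  33  23  80  79  67  59  19  16   0   1   0   1   1  -2   1   0
    1   0   0   0   0   0]
 [ -1   1   1  77  72  94  97  75  76  78   1   1   0   0   2   2   1   3
    3   0   1   1   2   1]
 [ -2   0   0  70  70  84  70  71  72  72  75  76  75 132   0   2   4  -2
   -2  -2   3   1   1  -1]
 [  1   0   2  64  65 123 114  85  70  73  72  74  93 128  97  75  79   5
    0   1 120  -1  -1   0]
 [  0   2   1  62  84 960 120  87  63  67  69  69  85 124  92  73  73  76
   75  77 130 134   0  -1]
 [  0   1   0  57  80 108 116  84  63  64  62  84 122 118  90  71  71  73
   71  90 127  96  74  76]
 [  1   1   1  55 112 114  99  81  
[... 1242 characters left out ...]
   7  83
   70  51  31   0   0  -1]
 [  0   0   1   4   3   3  -1   0   1   0   0   2   2  10  10  10  10  77
   83   7  24   2   2   1]
 [  1   0   4   0   1   0   0   0   5   2   0   2   1  -1   0   0  -1   7
    9   8   7   3   0   0]
 [  0   1   0   2   0   3  -1   3   0  -1  -2   0   0   0   0   2   0   0
    1   0   7   3   2   0]
 [ -2   0   0   2   4   0   1   2   1   0   0  -2   1  -1   3   1   1   0
   -2   0  -1   0   0   1]]
{'K': array([[450.192,   0.   , 266.835],
       [  0.   , 450.192, 194.023],
       [  0.   ,   0.   ,   1.   ]]), 'R': array([[ 0.911, -0.411,  0.011],
       [-0.28 , -0.641, -0.714],
       [ 0.301,  0.648, -0.7  ]]), 't': array([-0.49 ,  0.339,  0.711])}
```

View pics/topz.png

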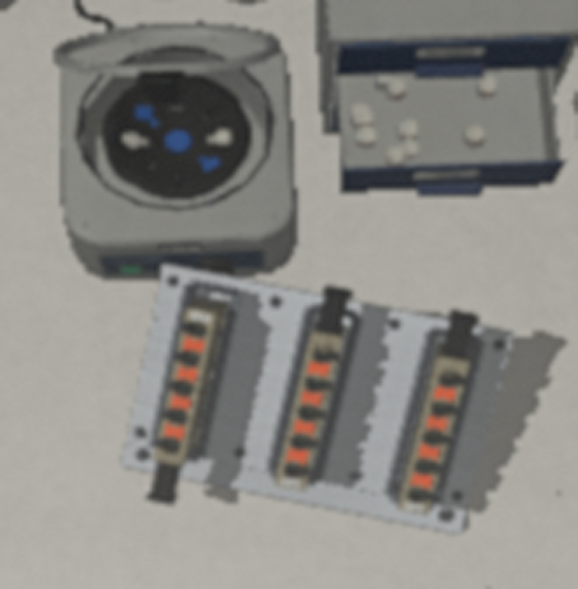

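View pics/scz.png

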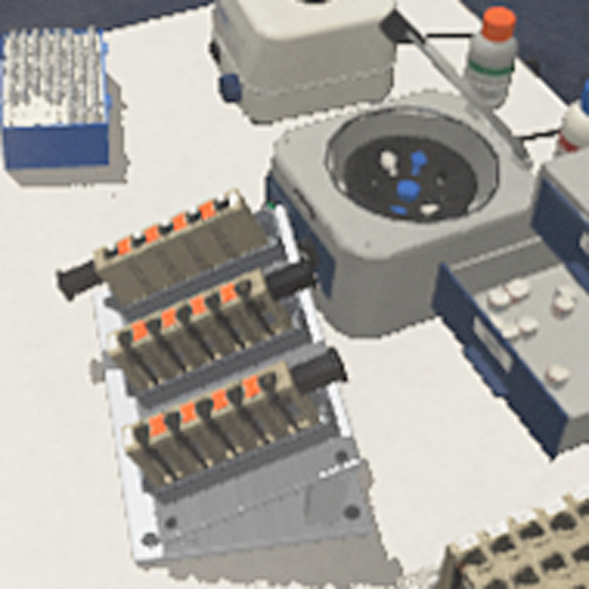

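```bash
cat > fit.py <<'E'
from h import *
from scipy.optimize import least_squares
np.set_printoptions(precision=4,suppress=True)
X=np.load('topX.npy'); m=imaging.camera_model('top'); K,R,t=[np.array(m[k]) for k in 'KRt']
a=np.radians(25)
def deckR(y):
    c,s=np.cos(y),np.sin(y)
    Rz=np.array([[c,-s,0],[s,c,0],[0,0,1]])
    ex=[np.cos(a),0,np.sin(a)];ez=[-np.sin(a),0,np.cos(a)]
    return Rz@np.array([ex,[0,1,0],ez]).T
def fit(z0=np.array([.605,.075,-.15])):
    # plane points: pixels inside footprint with dz near 0
    P=None;q=z0
    S=np.load('scX.npy')
    A=np.concatenate([X[140:245,205:335].reshape(-1,3),S[160:310,225:340].reshape(-1,3)])
    for it in range(15):
        D=deckR(q[2]); L=(A-[q[0],q[1],.05])@D
        sel=(abs(L[:,0])<.062)&(abs(L[:,1])<.107)&(abs(L[:,2])<.006+.02*(it<4))
        B=A[sel]
        # carrier points: 25..60 above, in y bands
        off=L[:,1]-75e-3*np.round(L[:,1]/75e-3)
        sel2=(abs(L[:,0])<.085)&(abs(L[:,1])<.1)&(L[:,2]>.050)&(L[:,2]<.06)&(abs(off)<.016)
        Cc=A[sel2]
        def res(p):
            D=deckR(p[2]);o=np.array([p[0],p[1],.05])
            l=(B-o)@D; c=(Cc-o)@D
            oc=c[:,1]-75e-3*np.round(c[:,1]/75e-3)
            return np.concatenate([l[:,2],oc*.5])
        r=least_squares(res,q,loss='soft_l1',f_scale=.003); q=r.x
    print(q,len(B),len(Cc)); return q,A
if __name__=='__main__':
    q,A=fit()
    D=deckR(q[2]);o=np.array([q[0],q[1],.05]); L=(A-o)@D
    for k in (-1,0,1):
        s=(abs(L[:,1]-.075*k)<.008)&(L[:,2]>.03)&(L[:,2]<.065)&(abs(L[:,0])<.1)
        h=L[s&(L[:,2]>.05)]
        print(k,np.percentile(L[s][:,0],[1,5,50,95,99]),'top z',np.median(h[:,2]),'y',np.median(h[:,1]), len(h))
    p=np.load('topp.npy')
    def prj(l): 
        c=R@(o+D@np.array(l))+t; return K[:2,:2]@(c[:2]/c[2])+K[:2,2]
    im=cv2.resize(p[60:250,180:345],None,fx=3.5,fy=3.1)
    f=lambda l: tuple(int(v) for v in (prj(l)-[180,60]+.5)*[3.5,3.1])
    def box(pts,col): cv2.polylines(im,[np.array([f(x) for x in pts])],True,col,1)
    box([(.066,.111,0),(.066,-.111,0),(-.066,-.111,0),(-.066,.111,0)],(0,0,255))
    for k in (-1,0,1):
        box([(.053,.075*k+.009,.057),(.053,.075*k-.009,.057),(-.053,.075*k-.009,.057),(-.053,.075*k+.009,.057)],(0,255,0))
    cv2.imwrite('pics/fit.png',im)
E
python3 fit.py
```

```text
[ 0.6012  0.0758 -0.2597] 4186 2924
-1 [-0.0534 -0.0483  0.0138  0.0766  0.0818] top z 0.05611253096249529 y -0.07502016795400483 879
0 [-0.0527 -0.0478  0.0141  0.0769  0.0821] top z 0.05591939014821873 y -0.0003184516056805994 812
1 [-0.0813 -0.0768 -0.0125  0.0517  0.0542] top z 0.05618850303532791 y 0.07463713332453428 677
```

View pics/fit.png

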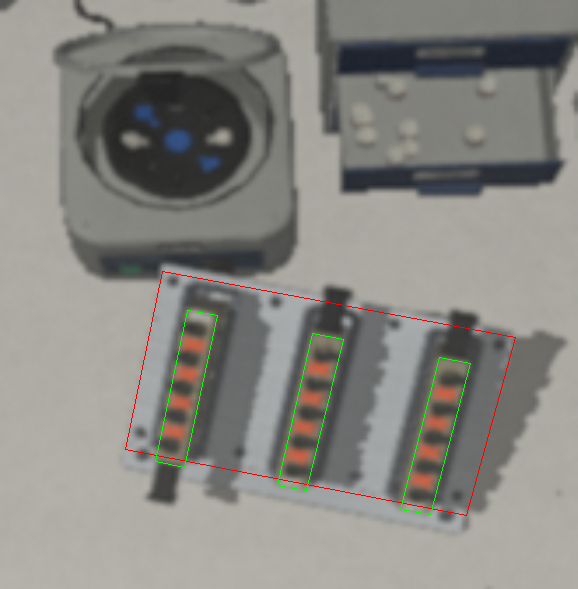

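```bash
cat >> h.py <<'E'
np.set_printoptions(precision=4,suppress=True)
a=np.radians(25)
O=np.array([.6012,.0758,.05]);YAW=-.2597
def deckR(y):
    c,s=np.cos(y),np.sin(y)
    Rz=np.array([[c,-s,0],[s,c,0],[0,0,1]])
    return Rz@np.array([[np.cos(a),0,np.sin(a)],[0,1,0],[-np.sin(a),0,np.cos(a)]]).T
DK=deckR(YAW)
def dk(x,y,z): return O+DK@np.array([x,y,z])
def go(P,flip=False):
    s=arm.state();p=np.array(s['tcp_pos']);Rt=np.array(s['ee_rot']);P=np.array(P)
    yt=DK[:,1]*(-1 if flip else 1)
    l=Rt.T@yt; ang=np.arctan2(l[2],l[1])
    print('t',round(s['t'],2),'tcp',p,'w',round(s['gripper_width'],4),'F',s['force'],'q',np.array(s['joint_positions']),'\n -> P',P,'shift',Rt.T@(P-p)*10,'turn',ang/(np.pi/2))
    print(' deck:',DK.T@(p-O))
E
python3 - <<'E'
from h import *
X=np.load('topX.npy')
for n,(u,v) in dict(pen=(270,290),pen0=(245,291),pen1=(305,287),wire=(185,268),wire2=(228,280),ring=(345,262),bottle=(147,246),tabl=(220,250),cent=(235,150)).items(): print(n,X[v,u])
X0=X[140:340,60:400].reshape(-1,3)
go(dk(0,.075,.11))
go(dk(0,.075,.048))
E
```

```text
pen [0.3808 0.0852 0.0169]
pen0 [0.3809 0.1392 0.0163]
pen1 [0.3835 0.0077 0.0016]
wire [ 0.4356  0.2715 -0.0007]
wire2 [0.4056 0.1762 0.0038]
ring [ 0.4332 -0.0799  0.0248]
bottle [0.4815 0.336  0.0786]
tabl [ 0.472   0.1927 -0.0003]
cent [0.6807 0.1483 0.0757]
t 1.1 tcp [0.1928 0.5418 0.2503] w 0.0851 F [ 0.1831 -0.7961 -0.8307] q [ 1.108   0.2759  1.5049 -0.      1.3607 -0.121 ] 
 -> P [0.5755 0.1602 0.1497] shift [ 1.0063 -2.3119  4.8852] turn -0.05227641067434
 deck: [-0.3815  0.3455  0.399 ]
t 1.1 tcp [0.1928 0.5418 0.2503] w 0.0851 F [ 0.1831 -0.7961 -0.8307] q [ 1.108   0.2759  1.5049 -0.      1.3607 -0.121 ] 
 -> P [0.6009 0.1535 0.0935] shift [ 1.5682 -2.2904  5.1464] turn -0.05227641067434
 deck: [-0.3815  0.3455  0.399 ]
```

Call:
play_rows(targets="0 -0.15 0.33 -0.05 0.05; 0 -0.3 0.66 -0.05 0.05; 0 -0.45 1 -0.05 0.05")

```text
t: 1.35
tcp_pos: [0.2721, 0.4653, 0.2503]
ee_rot: [[0.0, 0.258, 0.966], [0.0, 0.966, -0.258], [-1.0, 0.0, 0.0]]
force: [1.2, 0.6, 0.9]
gripper_width: 0.0519
```

Call:
play_rows(targets="0 -0.15 0.33 0 0.05; 0 -0.3 0.66 0 0.05; 0 -0.45 1 0 0.05")

```text
t: 1.6
tcp_pos: [0.358, 0.3948, 0.2505]
ee_rot: [[0.0, 0.257, 0.966], [0.001, 0.966, -0.257], [-1.0, 0.001, 0.0]]
force: [0.2, 1.4, -0.3]
gripper_width: 0.0448
```

Call:
play_rows(targets="0 -0.15 0.33 0 0.05; 0 -0.3 0.66 0 0.05; 0 -0.45 1 0 0.05")

```text
t: 1.85
tcp_pos: [0.4441, 0.3242, 0.2507]
ee_rot: [[0.001, 0.257, 0.966], [0.001, 0.966, -0.257], [-1.0, 0.001, 0.0]]
force: [0.1, 0.1, 0.3]
gripper_width: 0.0445
```

Call:
play_rows(targets="0 -0.15 0.33 0 0.05; 0 -0.3 0.66 0 0.05; 0 -0.45 1 0 0.05; 0 -0.45 1 0 0.05")

```text
t: 2.18
tcp_pos: [0.5348, 0.2506, 0.2503]
ee_rot: [[0.005, 0.263, 0.965], [-0.002, 0.965, -0.263], [-1.0, -0.001, 0.006]]
force: [0.3, 0.3, -0.2]
gripper_width: 0.0449
```

Run:
```python
from h import *
go(dk(0,.075,.11))
```

```text
t 2.18 tcp [0.5348 0.2506 0.2503] w 0.0449 F [ 0.2684  0.3343 -0.1998] q [ 0.3224  0.2975  1.4737 -0.0037  1.3662 -0.9818] 
 -> P [0.5755 0.1602 0.1497] shift [ 1.0103 -0.7641  0.6243] turn -0.003899871069191842
 deck: [-0.0141  0.1519  0.2276]
```

Call:
play_rows(targets="0 -0.38 0.31 0 0.05; 0 -0.76 0.62 0 0.05; 0.35 -0.76 0.62 0 0.05; 0.7 -0.76 0.62 0 0.05; 1.0 -0.76 0.62 0 0.05; 1.0 -0.76 0.62 0 0.05; 1.0 -0.76 0.62 0 0.05")

```text
t: 2.77
tcp_pos: [0.5741, 0.1607, 0.1496]
ee_rot: [[0.001, 0.263, 0.965], [-0.003, 0.965, -0.263], [-1.0, -0.002, 0.002]]
force: [0.2, -0.3, 0.4]
gripper_width: 0.0447
```

Run:
```python
from h import *
s=arm.state(); 
p,d=save('wrist','w1')
go(dk(0,.075,.048))
save('scene','s1')
```

```text
t 2.82 tcp [0.5756 0.1612 0.1515] w 0.0447 F [ 0.4488 -0.4923  0.1825] q [ 0.1583  0.376   1.6109 -0.003   1.1492 -1.1459] 
 -> P [0.6009 0.1535 0.0935] shift [ 0.582  -0.0081  0.2599] turn -0.003630885589801715
 deck: [0.0007 0.076  0.1117]
```

View pics/w1.png

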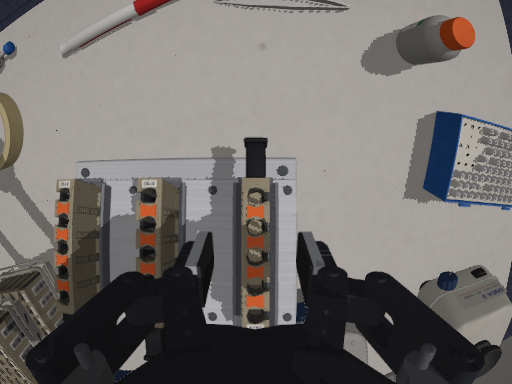

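Call:
play_rows(targets="0.2 0 0.09 0 0.05; 0.4 0 0.18 0 0.05; 0.58 0 0.26 0 0.05; 0.58 0 0.26 0 0.05; 0.58 0 0.26 0 0.05")

```text
t: 3.28
tcp_pos: [0.6028, 0.155, 0.0963]
ee_rot: [[0.01, 0.262, 0.965], [-0.001, 0.965, -0.262], [-1.0, 0.002, 0.01]]
force: [-0.1, 0.2, 1.0]
gripper_width: 0.0447
```

Run:
```python
from h import *
p,d=save('wrist','w2')
go(dk(0,.075,.048))
```

```text
t 3.33 tcp [0.6029 0.1552 0.0969] w 0.0449 F [0.4435 0.727  0.2699] q [ 0.1416  0.457   1.6273 -0.0029  1.0464 -1.1631] 
 -> P [0.6009 0.1535 0.0935] shift [ 0.0343 -0.0218 -0.0157] turn -0.0031886047710237685
 deck: [0.0029 0.0772 0.0505]
```

View pics/w2.png

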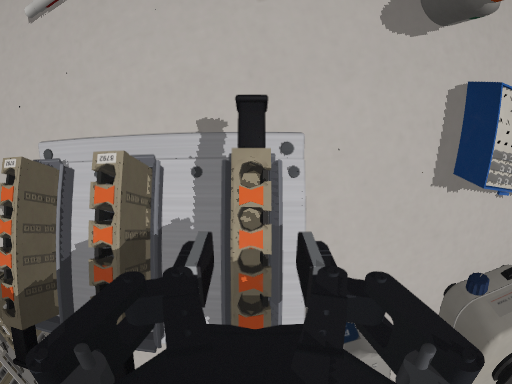

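Call:
play_rows(targets="0.02 -0.02 -0.02 0 -0.3; 0.02 -0.02 -0.02 0 -0.5; 0.02 -0.02 -0.02 0 -1; 0.02 -0.02 -0.02 0 -1; 0.02 -0.02 -0.02 0 -1; 0.02 -0.02 -0.02 0 -1; 0.02 -0.02 -0.02 0 -1")

```text
t: 3.92
tcp_pos: [0.6008, 0.154, 0.0969]
ee_rot: [[0.013, 0.261, 0.965], [-0.001, 0.965, -0.261], [-1.0, 0.003, 0.013]]
force: [-1.5, -0.7, 6.4]
gripper_width: 0.0167
```

Run:
```python
from h import *
go(dk(0,.075,.128))
```

```text
t 3.92 tcp [0.6008 0.154  0.0969] w 0.0167 F [-1.4986 -0.7223  6.3652] q [ 0.1401  0.453   1.6346 -0.0028  1.0409 -1.1648] 
 -> P [0.5682 0.1622 0.166 ] shift [-0.6952 -0.0039 -0.3271] turn -0.0030697213466671894
 deck: [0.0013 0.0754 0.0512]
```

Call:
play_rows(targets="-0.17 0 -0.08 0 -1; -0.35 0 -0.16 0 -1; -0.52 0 -0.245 0 -1; -0.7 0 -0.33 0 -1; -0.85 0 -0.38 0 -1; -1 0 -0.4 0 -1; -1 0 -0.4 0 -1")

```text
t: 4.5
tcp_pos: [0.5619, 0.1651, 0.2]
ee_rot: [[0.02, 0.261, 0.965], [0.001, 0.965, -0.261], [-1.0, 0.006, 0.019]]
force: [0.2, -0.1, -0.5]
gripper_width: 0.0166
```

Run:
```python
from h import *
save('scene','s2'); p=cv2.imread('pics/s2.png'); cv2.imwrite('pics/s2z.png',cv2.resize(p[60:310,150:400],None,fx=2.4,fy=2.4))
go([.555,.255,.2],False)
```

```text
t 4.55 tcp [0.5615 0.1649 0.1983] w 0.0169 F [-1.0769 -0.2811 -1.7136] q [ 0.1683  0.3155  1.5801 -0.0028  1.2286 -1.1375] 
 -> P [0.555 0.255 0.2  ] shift [-0.0176  0.8532 -0.2982] turn -0.002848305437558286
 deck: [0.0072 0.0759 0.1603]
```

View pics/s2z.png

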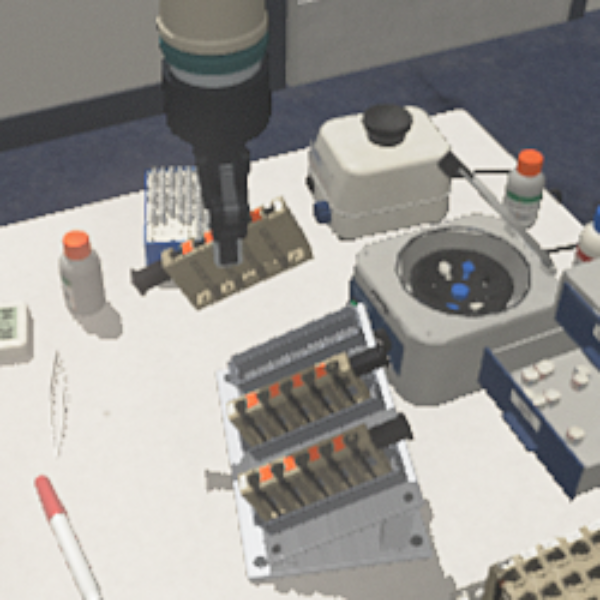

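Call:
play_rows(targets="0 0.3 -0.1 0 -1; 0 0.6 -0.2 0.07 -1; 0 0.85 -0.3 0.15 -1; 0 0.85 -0.3 0.23 -1; 0 0.85 -0.3 0.31 -1; 0 0.85 -0.3 0.39 -1; 0 0.85 -0.3 0.47 -1; 0 0.85 -0.3 0.55 -1; 0 0.85 -0.3 0.62 -1; 0 0.85 -0.3 0.7 -1")

```text
t: 5.38
tcp_pos: [0.5543, 0.2545, 0.1966]
ee_rot: [[0.015, 0.98, 0.2], [-0.001, 0.2, -0.98], [-1.0, 0.015, 0.004]]
force: [0.6, -0.5, -1.4]
gripper_width: 0.0167
```

Run:
```python
from h import *
go([.555,.255,.2],True)
```

```text
t 5.38 tcp [0.5543 0.2545 0.1966] w 0.0167 F [ 0.6267 -0.529  -1.3798] q [ 0.3193  0.3541  1.5252 -0.0056  1.2479  0.1192] 
 -> P [0.555 0.255 0.2  ] shift [-0.0342  0.0081 -0.0039] turn 1.293816837467691
 deck: [-0.0207  0.1606  0.1714]
```

Call:
play_rows(targets="0 0 0 0.08 -1; 0 0 0 0.16 -1; 0 0 0 0.24 -1; 0 0 0 0.32 -1; 0 0 0 0.4 -1; 0 0 0 0.47 -1; 0 0 0 0.55 -1; 0 0 0 0.62 -1; 0 0 0 0.7 -1; 0 0 0 0.76 -1")

```text
t: 6.22
tcp_pos: [0.5539, 0.2541, 0.1949]
ee_rot: [[0.013, 0.542, -0.84], [-0.001, -0.84, -0.542], [-1.0, 0.008, -0.01]]
force: [0.7, 1.1, -0.5]
gripper_width: 0.0168
```

Call:
play_rows(targets="0 0 0 0.08 -1; 0 0 0 0.16 -1; 0 0 0 0.24 -1; 0 0 0 0.32 -1; 0 0 0 0.4 -1; 0 0 0 0.47 -1; 0 0 0 0.53 -1; 0 0 0 0.53 -1; 0 0 0 0.53 -1")

```text
t: 6.97
tcp_pos: [0.5535, 0.2539, 0.1937]
ee_rot: [[0.011, -0.254, -0.967], [-0.002, -0.967, 0.254], [-1.0, -0.001, -0.011]]
force: [0.2, 0.8, -0.5]
gripper_width: 0.0166
```

Run:
```python
from h import *
save('scene','s3'); p=cv2.imread('pics/s3.png'); cv2.imwrite('pics/s3z.png',cv2.resize(p[60:310,150:400],None,fx=2.4,fy=2.4))
go([.555,.255,.11],True)
```

```text
t 7.02 tcp [0.5536 0.254  0.1939] w 0.0166 F [ 0.0963 -0.6275 -1.0139] q [ 0.319   0.3566  1.5281 -0.0056  1.2464  2.149 ] 
 -> P [0.555 0.255 0.11 ] shift [ 0.8391 -0.0126 -0.0012] turn 0.0014496990221328243
 deck: [-0.0224  0.16    0.1692]
```

View pics/s3z.png

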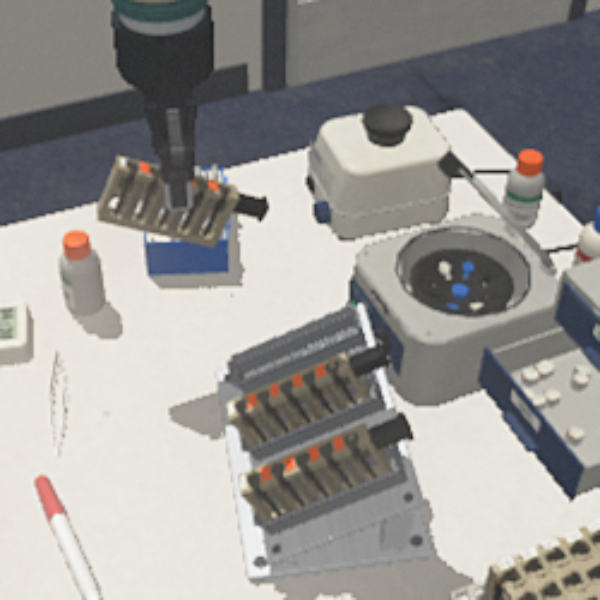

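Call:
play_rows(targets="0.35 0 0 0 -1; 0.7 0 0 0 -1; 1 0 0 0 -1; 1 0 0 0 -1; 1 0 0 0 -1")

```text
t: 7.43
tcp_pos: [0.5536, 0.2533, 0.0924]
ee_rot: [[0.008, -0.254, -0.967], [-0.003, -0.967, 0.254], [-1.0, 0.001, -0.008]]
force: [-0.1, 0.2, -0.1]
gripper_width: 0.0168
```

Call:
play_rows(targets="0.1 0 0 0 -1; 0.2 0 0 0 -1; 0.3 0 0 0 -1; 0.3 0 0 0 -1")

```text
t: 7.77
tcp_pos: [0.5535, 0.2548, 0.0663]
ee_rot: [[0.009, -0.254, -0.967], [-0.0, -0.967, 0.254], [-1.0, -0.002, -0.008]]
force: [-7.7, 2.3, 19.7]
gripper_width: 0.0168
```

Run:
```python
from h import *
go([.555,.255,.052],True)
```

```text
t 7.77 tcp [0.5535 0.2548 0.0663] w 0.0168 F [-7.7182  2.2763 19.7084] q [ 0.3188  0.4737  1.6901 -0.0034  0.9697  2.1484] 
 -> P [0.555 0.255 0.052] shift [ 0.1426 -0.0056 -0.0126] turn 0.0018263005604697423
 deck: [-0.0765  0.1607  0.0536]
```

Call:
play_rows(targets="0.05 0 0 0 -1; 0.1 0 0 0 -1; 0.12 0 0 0 -1; 0.14 0 0 0 -1; 0.14 0 0 0 -1")

```text
t: 8.18
tcp_pos: [0.5512, 0.2557, 0.0623]
ee_rot: [[0.008, -0.254, -0.967], [0.002, -0.967, 0.254], [-1.0, -0.004, -0.008]]
force: [-21.9, -2.9, 56.1]
gripper_width: 0.0172
```

Run:
```python
from h import *
save('scene','s4'); p=cv2.imread('pics/s4.png'); cv2.imwrite('pics/s4z.png',cv2.resize(p[100:260,150:310],None,fx=3.6,fy=3.6))
go([.555,.255,.052],True)
```

```text
t 8.23 tcp [0.5511 0.2557 0.0622] w 0.0164 F [-21.6813  -2.682   56.8498] q [ 0.3204  0.4757  1.6991 -0.0012  0.9582  2.1488] 
 -> P [0.555 0.255 0.052] shift [ 0.1027 -0.0029 -0.0382] turn 0.0017703089811464054
 deck: [-0.0805  0.161   0.0511]
```

View pics/s4z.png

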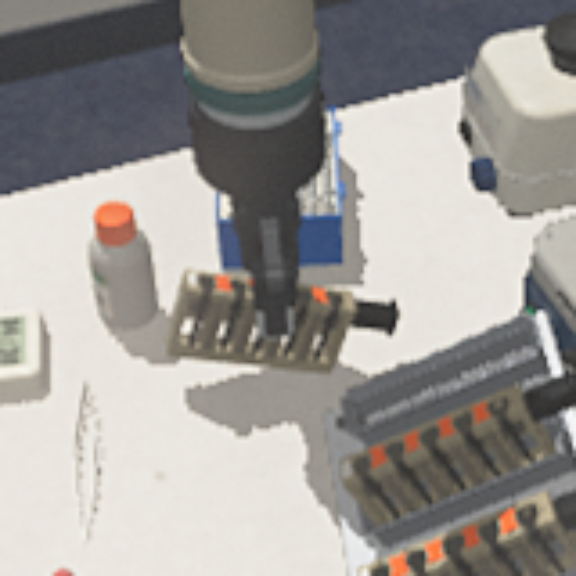

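Call:
play_rows(targets="-0.03 0 0 0 -1; -0.04 0 0 0 -1; -0.04 0 0 0 -0.5; -0.04 0 0 0 -0.44; -0.04 0 0 0 -0.44; -0.04 0 0 0 -0.44; -0.04 0 0 0 -0.44; -0.04 0 0 0 -0.44; -0.04 0 0 0 -0.44")

```text
t: 8.98
tcp_pos: [0.5511, 0.2556, 0.0657]
ee_rot: [[0.008, -0.254, -0.967], [0.002, -0.967, 0.254], [-1.0, -0.003, -0.007]]
force: [0.1, 0.1, 0.4]
gripper_width: 0.0239
```

Run:
```python
from h import *
save('scene','s5'); p=cv2.imread('pics/s5.png'); cv2.imwrite('pics/s5z.png',cv2.resize(p[100:260,150:310],None,fx=3.6,fy=3.6))
go([.555,.255,.052],True)
```

```text
t 9.03 tcp [0.5511 0.2556 0.0658] w 0.0242 F [-0.4573  0.4153  0.1894] q [ 0.3204  0.4718  1.6951 -0.0012  0.9668  2.1488] 
 -> P [0.555 0.255 0.052] shift [ 0.1384 -0.0037 -0.0386] turn 0.0017626297573738066
 deck: [-0.0791  0.1609  0.0543]
```

View pics/s5z.png

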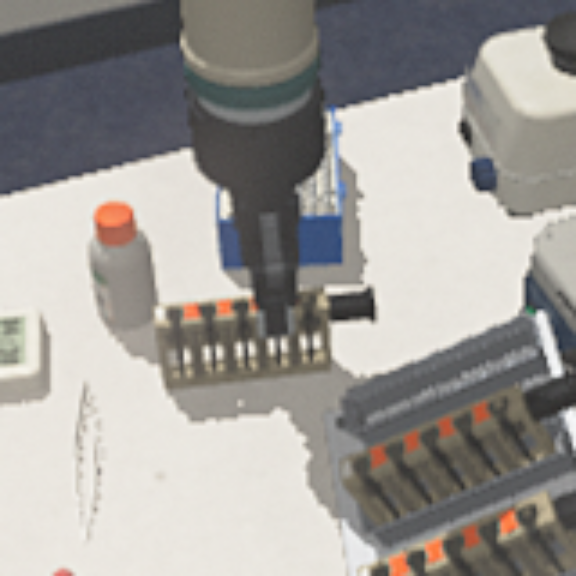

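```bash
cat >> h.py <<'E'
def cloud(n):
    p,d=imaging.camera(n); m=imaging.camera_model(n); K,R,t=[np.array(m[k]) for k in 'KRt']
    v,u=np.mgrid[:384,:512]
    C=np.stack([(u-K[0,2])/K[0,0]*d,(v-K[1,2])/K[1,1]*d,d],-1)
    return p,(C-t)@R,d
E
python3 - <<'E'
from h import *
c,s=np.cos(YAW),np.sin(YAW); Rz=np.array([[c,-s,0],[s,c,0],[0,0,1]])
st=arm.state(); P0=np.array(st['tcp_pos'])*[1,1,0]
for n in ['scene','top']:
    p,X,d=cloud(n); L=(X.reshape(-1,3)-P0)@Rz
    k=(d.ravel()>.1)&(abs(L[:,0])<.13)&(abs(L[:,1])<.035)&(L[:,2]>.01)&(L[:,2]<.062)
    q=L[k]; 
    print(n,len(q),'x',np.percentile(q[:,0],[0,1,3,50,97,99,100]),'y',np.percentile(q[:,1],[1,50,99]),'ztop',np.percentile(q[:,2],[95,99]))
    for lo in np.arange(-.12,.13,.01):
        b=q[(q[:,0]>=lo)&(q[:,0]<lo+.01)]
        if len(b)>2: print(round(lo,2),len(b),'z',b[:,2].min(),b[:,2].max(),'y',b[:,1].min(),b[:,1].max(),np.median(b[:,1]))
go([.555,.255,.052],True)
E
```

```text
scene 847 x [-0.074  -0.0732 -0.0713 -0.0203  0.0565  0.0608  0.0627] y [-0.0235 -0.005   0.0113] ztop [0.0588 0.0601]
-0.08 38 z 0.010151884708816415 0.05918128443118082 y -0.010043769663564853 0.01364576366497962 -0.006233897389287464
-0.07 70 z 0.011051466724208724 0.06038569528158143 y -0.009320342594644964 0.011095790834230722 -0.004134024929001664
-0.06 79 z 0.012403894543068695 0.05923019003004009 y -0.010671530629397595 0.01223866865924391 -0.0062708992326289655
-0.05 80 z 0.010132808958511354 0.06033889185368627 y -0.009230286328627288 0.009772742178753815 -0.0047068271006684165
-0.04 79 z 0.012448188679016346 0.059830426881791895 y -0.010143900528197735 0.009377083008628178 -0.005709708842033477
-0.03 79 z 0.012295249475571703 0.06109085578542699 y -0.010575190906062109 0.010668521135217286 -0.004995277380854883
-0.02 72 z 0.010886945055175457 0.05917378311774066 y -0.017605816667519123 0.01152426198501947 -0.005273124589430222
-0.01 44 z 0.010028133385482566 0.06190302064411775 y -0.02536483708498172 0.009946490173007742 -0.008305310813540627
-0.0 37 z 0.010678865142082402
[... 1517 characters left out ...]
9270643975127396 0.06108389483626219 y -0.0027771234444763505 0.0112938138676586 0.006112134484446715
0.04 10 z 0.0451791238201629 0.057323077316270836 y -0.00443635317503156 -0.0003957735080177802 -0.0034783955790396175
0.05 17 z 0.043906759160807024 0.058510726084233924 y -0.0052039713926539605 0.0004805028442547768 -0.002740748042274414
0.06 4 z 0.05303021938663059 0.0580504892652378 y -0.005900559802257643 0.0019084212641912292 -0.0022446525013744773
t 9.13 tcp [0.5511 0.2556 0.0661] w 0.0242 F [-0.8922 -0.3987  0.2966] q [ 0.3204  0.4715  1.6949 -0.0012  0.9668  2.1487] 
 -> P [0.555 0.255 0.052] shift [ 0.1409 -0.0032 -0.0378] turn 0.0017709191520406176
 deck: [-0.0789  0.1609  0.0545]
```

Call:
play_rows(targets="0.05 0 0.1 0 -0.44; 0.14 0 0.13 0 -0.44; 0.14 0 0.13 0 -0.44; 0.14 0 0.13 0 -1; 0.14 0 0.13 0 -1; 0.14 0 0.13 0 -1; 0.14 0 0.13 0 -1; 0.14 0 0.13 0 -1")

```text
t: 9.8
tcp_pos: [0.5389, 0.259, 0.0521]
ee_rot: [[0.009, -0.254, -0.967], [0.002, -0.967, 0.254], [-1.0, -0.004, -0.008]]
force: [0.2, -0.6, -0.6]
gripper_width: 0.0165
```

Call:
play_rows(targets="-0.3 0 0 0 -1; -0.6 0 0 0 -1; -0.95 0 0 0 -1; -0.95 0 0 0 -1")

```text
t: 10.13
tcp_pos: [0.5424, 0.2603, 0.1543]
ee_rot: [[0.022, -0.254, -0.967], [0.006, -0.967, 0.254], [-1.0, -0.012, -0.019]]
force: [1.5, 0.7, -0.6]
gripper_width: 0.0168
```

Run:
```python
from h import *
c,s=np.cos(YAW),np.sin(YAW); Rz=np.array([[c,-s,0],[s,c,0],[0,0,1]])
st=arm.state(); P0=np.array(st['tcp_pos'])
for n in ['scene','top']:
    p,X,d=cloud(n); L=(X.reshape(-1,3)-P0)@Rz
    if n=='scene': cv2.imwrite('pics/s6z.png',cv2.resize(p[60:260,150:350],None,fx=3,fy=3))
    k=(d.ravel()>.1)&(abs(L[:,0])<.13)&(abs(L[:,1])<.03)&(L[:,2]>-.07)&(L[:,2]<.013)
    q=L[k]; 
    for lo in np.arange(-.12,.13,.02):
        b=q[(q[:,0]>=lo)&(q[:,0]<lo+.02)]
        if len(b)>2: print(n,round(lo,2),len(b),'x',b[:,0].min(),b[:,0].max(),'z',b[:,2].min(),b[:,2].max(),'y',np.percentile(b[:,1],[2,50,98]))
go(dk(0,.075,.13),True)
```

```text
scene -0.06 222 x -0.05892323416257093 -0.04021702296992295 z -0.05147627993823159 0.00934095360740908 y [-0.0096 -0.0055  0.01  ]
scene -0.04 240 x -0.039971283973035385 -0.020052271551154643 z -0.052321697066766454 0.009614531164355178 y [-0.0105 -0.0063  0.0099]
scene -0.02 198 x -0.019979020329934375 -9.016555040605942e-05 z -0.05107143119638065 0.011150382114067992 y [-0.0221 -0.0082  0.0084]
scene 0.0 188 x 7.481299716191901e-05 0.019976055583034943 z -0.050525080400596126 0.011475503223366934 y [-0.022  -0.0071  0.0093]
scene 0.02 225 x 0.020160139809729662 0.03991198069146253 z -0.05136473385435163 0.010510410966420969 y [-0.0108 -0.0062  0.009 ]
scene 0.04 153 x 0.040071265371932216 0.05947156204357995 z -0.04872552587881794 0.009516177526388864 y [-0.0097 -0.0051  0.0098]
scene 0.06 76 x 0.06011876742702489 0.0769516836080173 z -0.009111330895664793 0.008164521208599756 y [-0.0093 -0.0052  0.0059]
top -0.08 7 x -0.06115804210935037 -0.06005327677684728 z -0.03731249750153383 0.0050163867188978695 y [-0.0077  0.0019  0.0058]
top -0.06 98 x -0.05994436888188508 -0.04021827494875377 z -0.050811386139150996 0.007894385204142235 y [-0.0093  0.0046  0.0086]
top -0.04 25 x -0.0399912657772748 -0.029604372624848583 z 0.0006242028624475204 0.007347919308384715 y [-0.0002  0.0049  0.0091]
top 0.02 31 x 0.024718468952427804 0.03967111463124182 z -0.05285356823530714 0.007783180990933725 y [-0.0099 -0.0077 -0.0039]
top 0.04 90 x 0.04029457250971763 0.059829761368574194 z -0.051086219216032874 0.008496295173450852 y [-0.0093 -0.0038  0.0057]
top 0.06 72 x 0.060005409881251165 0.07603526961044262 z -0.01015142524098897 0.0056061667376668955 y [-0.0083 -0.0014  0.0062]
t 10.23 tcp [0.5392 0.2591 0.149 ] w 0.0164 F [-0.2342 -0.323  -1.1353] q [ 0.3323  0.3751  1.6195 -0.0012  1.1339  2.1607] 
 -> P [0.5674 0.1624 0.1678] shift [-0.1878  0.8626 -0.5205] turn 0.0016516540734813712
 deck: [-0.0551  0.1612  0.1349]
```

View pics/s6z.png

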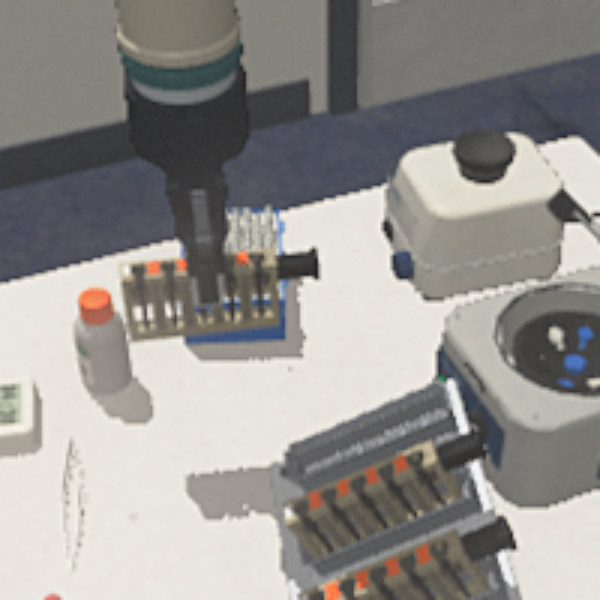

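```bash
cat >> h.py <<'E'
c,s=np.cos(YAW),np.sin(YAW); Rz=np.array([[c,-s,0],[s,c,0],[0,0,1]])
CR=Rz@np.array([.0466,0,-.0515])
E
python3 - <<'E'
from h import *
go(dk(.047,.075,.065)-CR,True)
go(dk(.047,.075,.0)-CR,True)
E
```

```text
t 10.23 tcp [0.5392 0.2591 0.149 ] w 0.0164 F [-0.2342 -0.323  -1.1353] q [ 0.3323  0.3751  1.6195 -0.0012  1.1339  2.1607] 
 -> P [0.59   0.1564 0.1803] shift [-0.3096  0.8624 -0.7566] turn 0.0016516540734813712
 deck: [-0.0551  0.1612  0.1349]
t 10.23 tcp [0.5392 0.2591 0.149 ] w 0.0164 F [-0.2342 -0.323  -1.1353] q [ 0.3323  0.3751  1.6195 -0.0012  1.1339  2.1607] 
 -> P [0.6166 0.1493 0.1214] shift [ 0.2825  0.8669 -1.0245] turn 0.0016516540734813712
 deck: [-0.0551  0.1612  0.1349]
```

Call:
play_rows(targets="-0.35 0 0 0 -1; -0.35 0.3 -0.25 0 -1; -0.33 0.6 -0.5 0 -1; -0.31 0.86 -0.75 0 -1; -0.31 0.86 -0.75 0 -1; -0.31 0.86 -0.75 0 -1")

```text
t: 10.73
tcp_pos: [0.5893, 0.1548, 0.1782]
ee_rot: [[0.009, -0.258, -0.966], [0.003, -0.966, 0.258], [-1.0, -0.005, -0.008]]
force: [-0.2, 0.5, -1.3]
gripper_width: 0.0167
```

Run:
```python
from h import *
save('wrist','w7')
p,d=save('scene','s7'); cv2.imwrite('pics/s7z.png',cv2.resize(p[60:260,180:380],None,fx=3,fy=3))
go(dk(.047,.075,.0)-CR,True)
```

```text
t 10.83 tcp [0.5884 0.1568 0.1787] w 0.0166 F [ 0.3253 -0.5187 -0.7376] q [0.1451 0.3675 1.551  0.0022 1.2135 1.9729] 
 -> P [0.6166 0.1493 0.1214] shift [ 0.5758  0.0041 -0.2872] turn 0.00117603462403137
 deck: [0.0243 0.075  0.1307]
```

View pics/s7z.png

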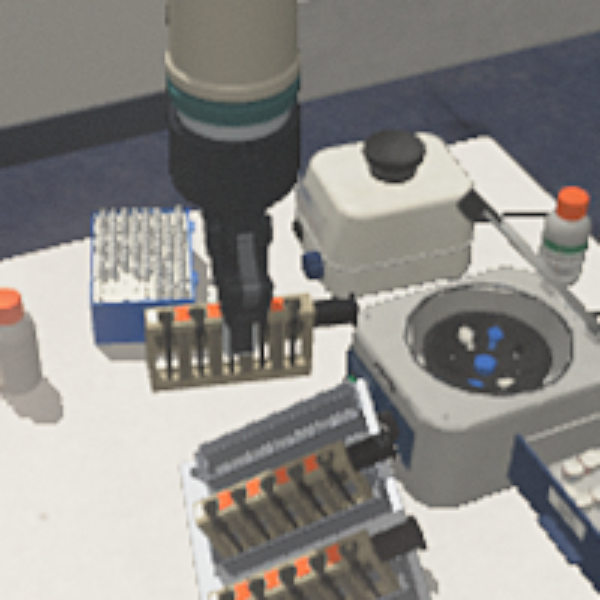

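View pics/w7.png

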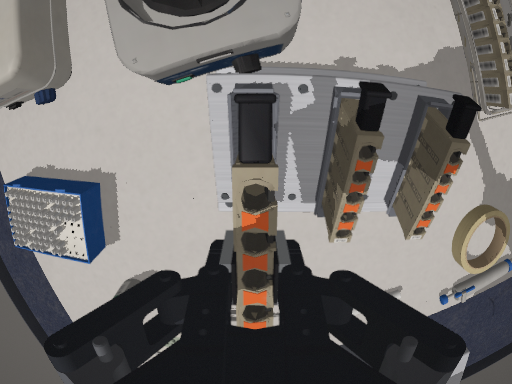

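Run:
```python
from h import *
X=np.load('topX.npy'); A=np.concatenate([X.reshape(-1,3),np.load('scX.npy').reshape(-1,3)])
for lo in np.arange(.66,.76,.01):
    b=A[(A[:,0]>lo)&(A[:,0]<lo+.01)&(A[:,1]>.11)&(A[:,1]<.16)&(A[:,2]<.4)]
    print(round(lo,2),np.percentile(b[:,2],[50,98]) if len(b) else None)
```

```text
0.66 [0.0864 0.098 ]
0.67 [0.077  0.0972]
0.68 [0.0763 0.0803]
0.69 [0.0633 0.0753]
0.7 [0.0799 0.0917]
0.71 [0.09   0.0936]
0.72 [0.0904 0.0941]
0.73 [0.091  0.0948]
0.74 [0.0779 0.2164]
0.75 [0.0787 0.2243]
```

Call:
play_rows(targets="0.2 0 -0.1 0 -1; 0.4 0 -0.2 0 -1; 0.46 0 -0.23 0 -1; 0.46 0 -0.23 0 -1")

```text
t: 11.17
tcp_pos: [0.6094, 0.1519, 0.1304]
ee_rot: [[0.004, -0.254, -0.967], [0.003, -0.967, 0.254], [-1.0, -0.004, -0.003]]
force: [-0.4, -0.3, -0.2]
gripper_width: 0.0168
```

Run:
```python
from h import *
p,d=save('scene','s8'); cv2.imwrite('pics/s8z.png',cv2.resize(p[100:250,210:360],None,fx=4,fy=4,interpolation=cv2.INTER_CUBIC))
go(dk(.047,.075,.0)-CR,True)
```

```text
t 11.22 tcp [0.6098 0.152  0.1318] w 0.0169 F [-0.2421  0.6022 -0.7872] q [0.1322 0.4343 1.5673 0.0028 1.1337 1.9586] 
 -> P [0.6166 0.1493 0.1214] shift [ 0.1048  0.0092 -0.0716] turn 0.0018614447520965015
 deck: [0.0244 0.0759 0.0789]
```

View pics/s8z.png

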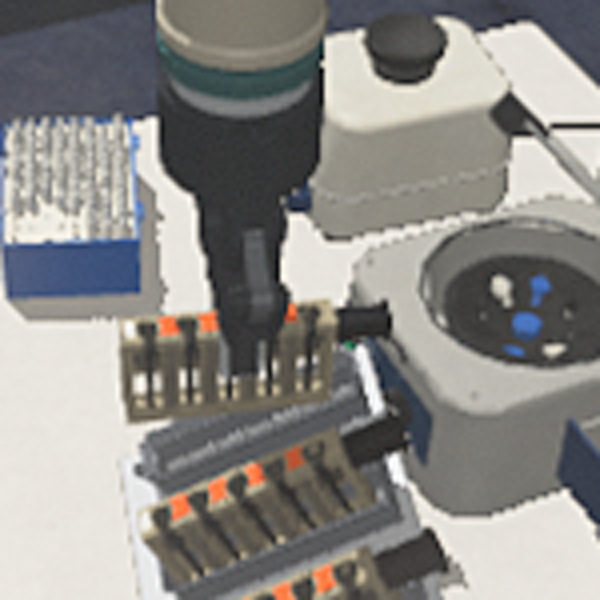

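Far corner entering the lead-in with no contact force yet; lower on to the floor.

Call:
play_rows(targets="0.05 0 -0.03 0 -1; 0.09 0.01 -0.06 0 -1; 0.11 0.01 -0.07 0 -1; 0.11 0.01 -0.07 0 -1")

```text
t: 11.55
tcp_pos: [0.6165, 0.1494, 0.1208]
ee_rot: [[0.006, -0.254, -0.967], [0.004, -0.967, 0.254], [-1.0, -0.005, -0.005]]
force: [-0.1, -0.3, -1.1]
gripper_width: 0.0163
```

Run:
```python
from h import *
go(dk(.047,.075,.0)-CR,True)
```

```text
t 11.55 tcp [0.6165 0.1494 0.1208] w 0.0163 F [-0.1093 -0.2703 -1.1026] q [0.1266 0.4518 1.5675 0.003  1.1158 1.9528] 
 -> P [0.6166 0.1493 0.1214] shift [-0.0056  0.0004 -0.0009] turn 0.0018839702572313278
 deck: [0.0262 0.075  0.0659]
```

Call:
play_rows(targets="0.02 0 0 0 -1; 0.04 0 -0.01 0 -1; 0.06 0 -0.02 0 -1; 0.06 0 -0.02 0 -1")

```text
t: 11.88
tcp_pos: [0.6171, 0.1495, 0.1184]
ee_rot: [[0.005, -0.254, -0.967], [0.005, -0.967, 0.254], [-1.0, -0.006, -0.004]]
force: [-9.7, 1.2, 15.9]
gripper_width: 0.0169
```

Run:
```python
from h import *
p,d=save('scene','s9'); cv2.imwrite('pics/s9z.png',cv2.resize(p[100:250,210:360],None,fx=4,fy=4,interpolation=cv2.INTER_CUBIC))
go(dk(.047,.075,.0)-CR,True)
```

```text
t 11.93 tcp [0.6171 0.1496 0.1184] w 0.0167 F [-9.7222  0.4842 17.8017] q [0.1261 0.455  1.5688 0.0044 1.112  1.9518] 
 -> P [0.6166 0.1493 0.1214] shift [-0.03    0.0034  0.0037] turn 0.001801041281321379
 deck: [0.0256 0.0754 0.0635]
```

View pics/s9z.png

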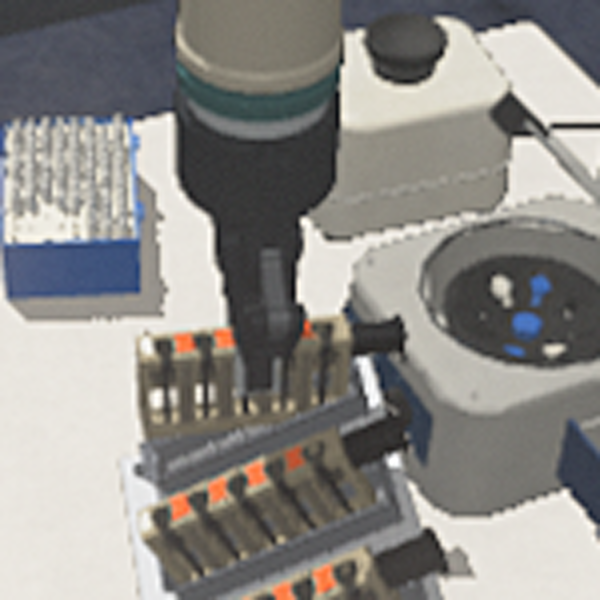

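Call:
play_rows(targets="-0.02 0 0 0 -1; -0.02 0 0 0 -0.5; -0.02 0 0 0 -0.44; -0.02 0 0 0 -0.44; -0.02 0 0 0 -0.44; -0.02 0 0 0 -0.44; -0.02 0 0 0 -0.44; -0.02 0 0 0 -0.44")

```text
t: 12.6
tcp_pos: [0.6171, 0.1495, 0.12]
ee_rot: [[0.005, -0.254, -0.967], [0.005, -0.967, 0.254], [-1.0, -0.006, -0.004]]
force: [-0.7, -0.5, 0.3]
gripper_width: 0.024
```

Run:
```python
from h import *
p,d=save('scene','s10'); cv2.imwrite('pics/s10z.png',cv2.resize(p[100:250,210:360],None,fx=4,fy=4,interpolation=cv2.INTER_CUBIC))
save('wrist','w10')
go(dk(.047,.075,.0)-CR,True)
```

```text
t 12.7 tcp [0.6171 0.1495 0.1202] w 0.0242 F [0.5448 0.6387 0.1515] q [0.126  0.4535 1.5663 0.0044 1.1161 1.9518] 
 -> P [0.6166 0.1493 0.1214] shift [-0.0118  0.0029  0.0044] turn 0.0017531068888866149
 deck: [0.0264 0.0753 0.0651]
```

View pics/s10z.png

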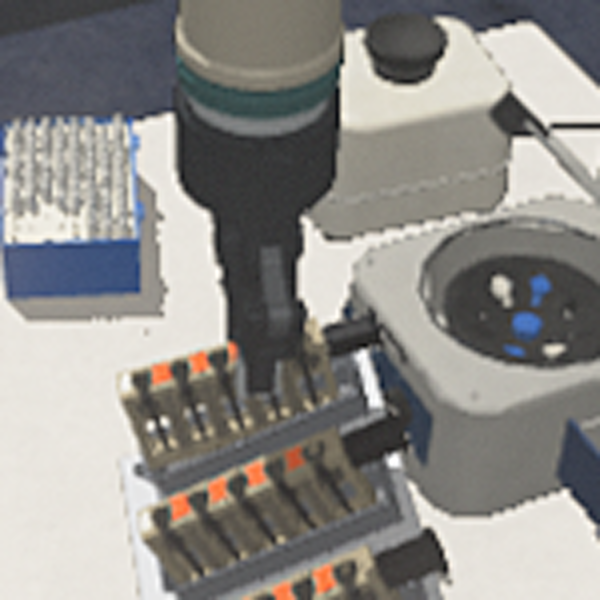

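View pics/w10.png

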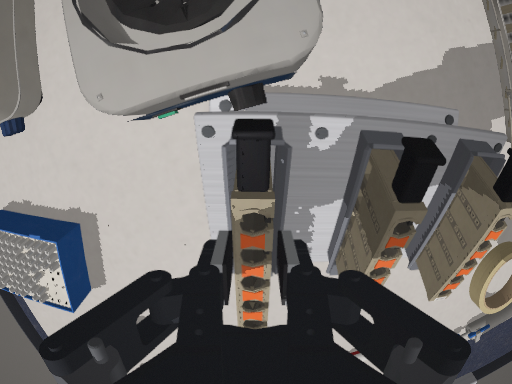

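```bash
cat > meas.py <<'E'
from h import *
def meas():
    for n in ['scene','top']:
        p,X,d=cloud(n); L=(X.reshape(-1,3)-O)@DK; ok=d.ravel()>.1
        for yy in (.075,0,-.075):
            k=ok&(abs(L[:,0])<.12)&(abs(L[:,1]-yy)<.014)&(L[:,2]>.03)&(L[:,2]<.09)
            q=L[k]; r=[]
            for lo in np.arange(-.07,.09,.02):
                b=q[(q[:,0]>=lo)&(q[:,0]<lo+.02)]
                if len(b)>4: r.append((round(lo+.01,2),round(np.percentile(b[:,2],95),4),len(b)))
            print(n,yy,'x',np.percentile(q[:,0],[.5,99.5]),r)
meas(); go(dk(.0,.075,.05),True)
E
python3 meas.py
```

```text
scene 0.075 x [-0.052   0.0863] [(np.float64(-0.06), np.float64(0.0516), 12), (np.float64(-0.04), np.float64(0.0752), 149), (np.float64(-0.02), np.float64(0.0726), 170), (np.float64(0.0), np.float64(0.0686), 159), (np.float64(0.02), np.float64(0.0781), 49), (np.float64(0.04), np.float64(0.0531), 67), (np.float64(0.06), np.float64(0.0569), 101), (np.float64(0.08), np.float64(0.0494), 81)]
scene 0 x [-0.0535  0.0822] [(np.float64(-0.06), np.float64(0.0576), 40), (np.float64(-0.04), np.float64(0.0576), 133), (np.float64(-0.02), np.float64(0.0581), 150), (np.float64(0.0), np.float64(0.0581), 152), (np.float64(0.02), np.float64(0.0579), 152), (np.float64(0.04), np.float64(0.0578), 153), (np.float64(0.06), np.float64(0.0565), 113), (np.float64(0.08), np.float64(0.0552), 71)]
scene -0.075 x [-0.0539  0.0817] [(np.float64(-0.06), np.float64(0.0583), 42), (np.float64(-0.04), np.float64(0.0578), 158), (np.float64(-0.02), np.float64(0.0579), 173), (np.float64(0.0), np.float64(0.0582), 170), (np.float64(0.02), np.float64(0.0581), 170), (np.float64(0.04), np.float64(0.058), 167), (np.float64(0.06
[... 398 characters left out ...]
float64(0.02), np.float64(0.0592), 10), (np.float64(0.08), np.float64(0.0576), 12)]
top -0.075 x [-0.0529  0.0823] [(np.float64(-0.06), np.float64(0.0617), 12), (np.float64(-0.04), np.float64(0.0599), 65), (np.float64(-0.02), np.float64(0.0607), 76), (np.float64(0.0), np.float64(0.0603), 81), (np.float64(0.02), np.float64(0.06), 83), (np.float64(0.04), np.float64(0.0602), 81), (np.float64(0.06), np.float64(0.0583), 81), (np.float64(0.08), np.float64(0.0576), 56)]
t 12.8 tcp [0.6171 0.1495 0.1203] w 0.0237 F [ 0.0792 -0.6068  0.6838] q [0.126  0.4533 1.5663 0.0044 1.1162 1.9518] 
 -> P [0.6    0.1537 0.0953] shift [0.2491 0.0042 0.1766] turn 0.0017786208160242465
 deck: [0.0265 0.0753 0.0652]
```

Call:
play_rows(targets="0.06 0 0.02 0 -0.44; 0.12 0 0.04 0 -0.44; 0.12 0 0.04 0 -1; 0.12 0 0.04 0 -1; 0.12 0 0.04 0 -1; 0.12 0 0.04 0 -1; 0.1 0 0.02 0 -1; 0.09 0 0 0 -1; 0.09 0 0 0 -1")

```text
t: 13.55
tcp_pos: [0.6181, 0.1495, 0.1119]
ee_rot: [[0.007, -0.254, -0.967], [0.005, -0.967, 0.254], [-1.0, -0.006, -0.006]]
force: [-0.2, 0.8, -0.5]
gripper_width: 0.0168
```

Run:
```python
from h import *
go(dk(.018,.075,.056),True)
```

```text
t 13.55 tcp [0.6181 0.1495 0.1119] w 0.0168 F [-0.2252  0.8298 -0.4931] q [0.1258 0.4614 1.5756 0.0043 1.0969 1.9516] 
 -> P [0.6134 0.1502 0.1084] shift [0.0351 0.0056 0.0484] turn 0.0017084995468479862
 deck: [0.0239 0.0755 0.0572]
```

Call:
play_rows(targets="0 0 0 0 -0.5; 0 0 0 0 -0.44; 0 0 0 0 -0.44; 0 0 0 0 -0.44; 0 0 0 0 -0.44; 0 0 0 0 -0.44; 0 0 0 0 -0.44")

```text
t: 14.13
tcp_pos: [0.6181, 0.1495, 0.1119]
ee_rot: [[0.007, -0.254, -0.967], [0.005, -0.967, 0.254], [-1.0, -0.006, -0.006]]
force: [0.1, -1.0, 0.6]
gripper_width: 0.0238
```

```bash
python3 meas.py | grep -v ' -0.075 x\| 0 x'
python3 - <<'E'
from h import *
p,d=save('scene','s11'); cv2.imwrite('pics/s11z.png',cv2.resize(p[100:250,210:360],None,fx=4,fy=4,interpolation=cv2.INTER_CUBIC))
E
```

```text
scene 0.075 x [-0.053   0.0827] [(np.float64(-0.06), np.float64(0.057), 31), (np.float64(-0.04), np.float64(0.0579), 120), (np.float64(-0.02), np.float64(0.0579), 136), (np.float64(0.0), np.float64(0.0575), 128), (np.float64(0.02), np.float64(0.0722), 22), (np.float64(0.04), np.float64(0.0538), 54), (np.float64(0.06), np.float64(0.0552), 93), (np.float64(0.08), np.float64(0.0548), 66)]
top 0.075 x [-0.0526  0.0192] [(np.float64(-0.06), np.float64(0.0596), 14), (np.float64(-0.04), np.float64(0.0598), 81), (np.float64(-0.02), np.float64(0.0599), 85), (np.float64(0.0), np.float64(0.0605), 81), (np.float64(0.02), np.float64(0.0793), 12)]
t 14.23 tcp [0.6181 0.1495 0.1119] w 0.0235 F [-0.0196 -0.5829  0.1202] q [0.1258 0.4615 1.5756 0.0043 1.0969 1.9517] 
 -> P [0.6    0.1537 0.0953] shift [0.1646 0.0061 0.1869] turn 0.0016736471168605786
 deck: [0.0239 0.0756 0.0572]
```

View pics/s11z.png

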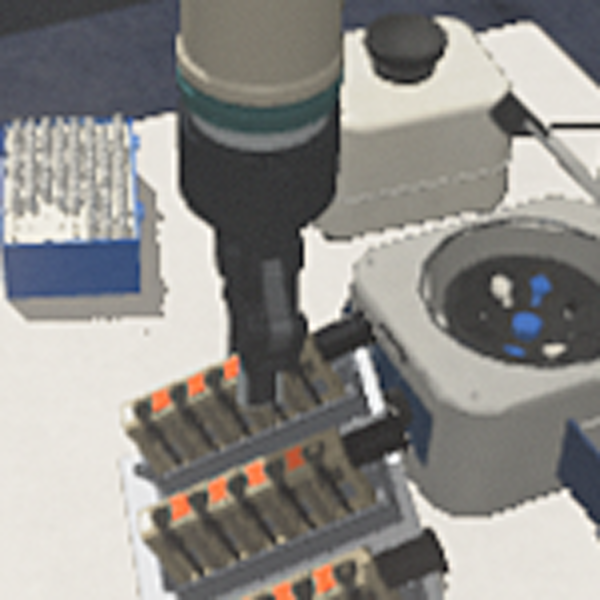

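Fully home (flat at z≈57 mm, x −53…83 mm, like its neighbours). Open a little more and withdraw upward.

Call:
play_rows(targets="0 0 0 0 -0.2; 0 0 0 0 -0.2; 0 0 0 0 -0.2; -0.15 0 0 0 -0.2; -0.35 0 0 0 -0.2; -0.7 0 0 0 -0.2; -1 0 0 0 -0.2; -1 0 0.3 0 -0.2; -1 0 0.6 0 -0.2; -1 0 0.9 0 -0.2")

```text
t: 15.12
tcp_pos: [0.5299, 0.172, 0.212]
ee_rot: [[0.008, -0.255, -0.967], [0.005, -0.967, 0.255], [-1.0, -0.007, -0.007]]
force: [-0.2, -0.1, -0.6]
gripper_width: 0.034
```

Call:
play_rows(targets="-0.3 0 0.3 0 -0.2; -0.6 0 0.6 0 -0.2; -0.6 0 0.9 0 -0.2; -0.6 0 0.9 0 -0.2")

```text
t: 15.45
tcp_pos: [0.4374, 0.1958, 0.2737]
ee_rot: [[0.008, -0.253, -0.967], [0.007, -0.967, 0.253], [-1.0, -0.009, -0.006]]
force: [-1.3, -1.4, -0.5]
gripper_width: 0.0343
```

```bash
python3 meas.py
python3 - <<'E'
from h import *
for n in('top','scene'):
    p,X,d=cloud(n); L=(X.reshape(-1,3)-O)@DK
    for yy in (.075,0,-.075):
        k=(abs(L[:,0])<.05)&(abs(L[:,1]-yy)<.016)&(L[:,2]>.05)&(L[:,2]<.065); print(n,yy,'y med/5/95',np.percentile(L[k][:,1],[50,5,95]))
p,d=save('top','t12'); cv2.imwrite('pics/t12z.png',cv2.resize(p[60:250,180:345],None,fx=3.5,fy=3.1,interpolation=cv2.INTER_CUBIC))
E
```

```text
scene 0.075 x [-0.053   0.0827] [(np.float64(-0.06), np.float64(0.0577), 29), (np.float64(-0.04), np.float64(0.0579), 122), (np.float64(-0.02), np.float64(0.0575), 134), (np.float64(0.0), np.float64(0.0582), 133), (np.float64(0.02), np.float64(0.0578), 135), (np.float64(0.04), np.float64(0.0573), 137), (np.float64(0.06), np.float64(0.0572), 104), (np.float64(0.08), np.float64(0.0556), 66)]
scene 0 x [-0.054   0.0822] [(np.float64(-0.06), np.float64(0.0582), 39), (np.float64(-0.04), np.float64(0.0582), 134), (np.float64(-0.02), np.float64(0.0581), 153), (np.float64(0.0), np.float64(0.0577), 153), (np.float64(0.02), np.float64(0.0576), 150), (np.float64(0.04), np.float64(0.058), 152), (np.float64(0.06), np.float64(0.056), 113), (np.float64(0.08), np.float64(0.0549), 72)]
scene -0.075 x [-0.054   0.0817] [(np.float64(-0.06), np.float64(0.0578), 42), (np.float64(-0.04), np.float64(0.0579), 153), (np.float64(-0.02), np.float64(0.058), 171), (np.float64(0.0), np.float64(0.058), 174), (np.float64(0.02), np.float64(0.0583), 171), (np.float64(0.04), np.float64(0.0583), 169), (np.float64(0.06)
[... 1033 characters left out ...]
2), 80), (np.float64(0.02), np.float64(0.0606), 82), (np.float64(0.04), np.float64(0.0605), 82), (np.float64(0.06), np.float64(0.0584), 80), (np.float64(0.08), np.float64(0.0574), 57)]
t 15.55 tcp [0.4415 0.1949 0.2721] w 0.0342 F [ 0.7846 -0.3975 -0.0299] q [0.2695 0.117  1.6583 0.0026 1.355  2.0962] 
 -> P [0.6    0.1537 0.0953] shift [ 1.7817  0.0101 -1.6226] turn 0.0020536105111204146
 deck: [-0.0737  0.0741  0.2794]
top 0.075 y med/5/95 [0.0754 0.066  0.0837]
top 0 y med/5/95 [ 0.0015 -0.0075  0.0099]
top -0.075 y med/5/95 [-0.0734 -0.0823 -0.0649]
scene 0.075 y med/5/95 [0.0736 0.0645 0.0827]
scene 0 y med/5/95 [-0.0004 -0.0088  0.0091]
scene -0.075 y med/5/95 [-0.0754 -0.0837 -0.0659]
```

View pics/t12z.png

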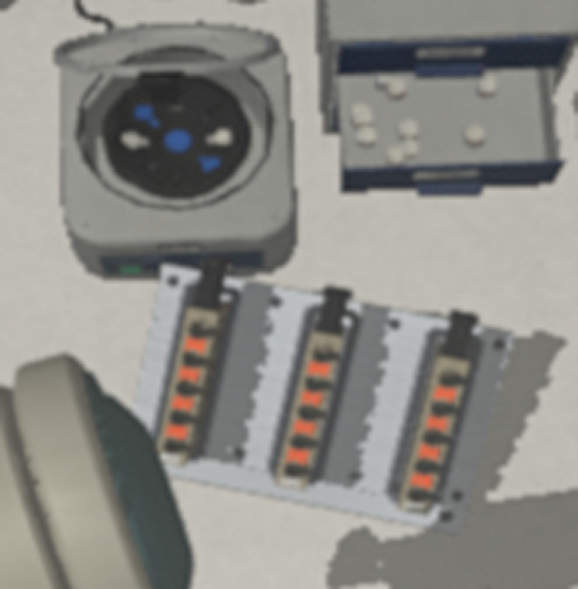

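All three lugs point uphill, with matching heights and positions; the gripper is clear. I'm handing it in.

```bash
python3 -c "
from bench import close_job
print(close_job())"
```

```text
the job is handed in; nothing more can be done
None
```

The reversed carrier is back in its left slot with its lug up the slope, fully home and let go. I handed the job in at about 16 s of the 45 s allowed.

**What I did:**
- I drew the carrier out along the deck's normal and turned it half round beside the rack.
- Because the tool cannot tilt, I set the carrier level on the table and gripped it again.
- I then put its lug end into the slot first and let it drop.

**What did not go smoothly:**
- Pressing the carrier level on the table reached a wrist force of about 57 N (limit 120 N) and only partly turned it in the grip. I eased off and loosened the jaws, and it then fell flat.
- On the first release its near end caught on the slot's lead-in, about 11° off. I gripped it again, moved it about 4 mm up the slope, and it settled home.

**Last checks (depth from both fixed cameras, in the deck frame):**

| | Turned carrier | Other two carriers |
|---|---|---|
| Extent along slope, lug included | -53 to +83 mm | about -54 to +82 mm |
| Height of top | flat, 58 to 60 mm | flat, 58 to 60 mm |
| Position across deck | 74 to 75 mm | within 2 mm of their slot middles |

- The other two carriers moved less than about 1 mm along the slope from their start.
- The two cameras disagree by about 2 mm, which is within their calibration.
- The gripper was about 0.2 m clear of the rack, with no contact force.

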